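# Release a primed bracket from the sliding-jaw fixture and stand it in the drying tray

### The arm

A 6-joint arm with a two-finger parallel gripper is mounted at the origin on the work surface. World frame = base frame: x ahead of the robot, y to its left, z up, the work surface at z = 0. Lengths are in m, angles in rad, forces in N, time in s.
With the tool pointing down it reaches from about 0.325 to 0.9 m from the base axis. Payload 6.1 kg.
Tool frame: the origin (TCP) lies on the centre line of the jaws, within the pads' length; the fingertips stand 19 mm ahead of it and the grasp point (between the pads) is the TCP; z points along the fingers, y is the line along which they close (so a half turn about z gives the same grasp; the last joint's range is limited). The gripper opens to 85 mm and grips with 20 to 120 N. Pads are 22 mm wide; open, the fingers measure 114 mm over their backs; the gripper's body (76 mm by 85 mm) begins 54 mm behind the grasp point. The pads swing forward as they close: fully open they stand 13 mm farther back than shut.
Start: joints at [1.2, 0.22, 1.526, -0, 1.395, -0.126], TCP at [0.151, 0.606, 0.25] pointing down, gripper open.
Joint ranges: [-2.98, 2.98], [-0.91, 2.08], [0.09, 2.57], [-1.24, 4.39], [0.2, 2.65], [-2.68, 2.68]. Speed limits (rad/s): [2.57, 2.57, 3.01, 3.14, 3.14, 3.14].

### API

Orientations are given as [roll, pitch, yaw] about the fixed x, y, z axes, in that order (R = Rz(yaw) Ry(pitch) Rx(roll)).
In Python, from rig import * gives the robot as it stands. The module is installed in compiled form; this text tells all that it offers. Calls block until the motion is done:
- movep(position, orientation): joint-space move of the TCP to a pose.
- move_linear(position, rot=None, vel=0.15, threshold=None): straight line of the TCP; rot=None keeps the orientation; vel is the mean speed in m/s. With threshold (N) it stops when the force on the tool has changed by that much, and returns True; else False.
- movej(angles): joint-space move.
- open_gripper() and grab(squeeze=None): open the fingers fully, or close them until they stop; squeeze is the grip in N (None keeps the last).
- pause(seconds).
- solve_ik(position, orientation): joint angles nearest the present ones, or None.
- get_obs(): the state.
- camera(name): name is "side" or "top"; returns (picture, depth): 480x640x3 uint8, red, green, blue; 480x640 float32, m along the optical axis (not along the pixel's ray), 0 where there is no reading.
- camera_params(name): a dict with "camera_matrix" (3x3 intrinsics, pixels), "k1" (the pictures are not rectified: a ray, as slopes to the right and down, at radius r is drawn at 1 + k1 r^2 times it, then the intrinsics apply), "origin" and "rotation" of the camera in the world. Camera axes: x right, y up, looking along -z (the intrinsics and any distortion apply to the point x, -y, -z); pixel columns grow to the right and rows downward; lengths in m; the calibration is good to about 2 mm. A picture is of the moment at which its call begins. camera_params takes no time and is no camera call.
A pose or a line that the arm cannot do raises IKError and nothing moves.
- close_job(): hands the job in; it is judged then, once.
The state is a dict: "t": time; "joints": joint angles; "joint_vel": joint speeds; "joint_torque": joint torques, N m; "tcp_pos": TCP position; "eef_rot": TCP orientation; "force": force on the tool from outside, world axes, zero at the start; "moment": the same for the moment, N m; "gripper_width": finger opening in m; "grip_force": force on a finger pad.
Only numpy, scipy, OpenCV 4.12 (cv2) and the standard library are available. Lean on these libraries where they do the work, as an engineer would, in place of code of your own. Each camera call takes 0.05 s, during which the arm holds its last target. There are 200 camera calls.

### The job

The primed bracket in the bench fixture is done. Press the locking lever's tail down to raise the lever, push the sliding jaw fully open, then take the bracket out and set it down gently, upright on its foot, in the empty drying tray. Leave the jaw open and the lever raised, and do not disturb the other things on the bench.

Things in the scene. Friction and masses are not known exactly. Their poses are not given: they have to be found in the camera images.
- fixture: the holding fixture, fixed to the bench. Base plate 215 x 100 x 15 mm (local x -85..130, y -50..50 mm). Origin: at bench height under the middle of the bracket's place. Local +x: the way the jaw opens (away from the robot, within 30 degrees of world +x); z up. Jaws hold the bracket's foot at its -x and +x edges; the lever's pivot is at x 103.5, z 36 mm
- fixed_lip (a point): edge of the fixed jaw's lip (fixture x -30, y 0, z 27 mm). The fixed jaw is a block at x -60..-35 mm, top at z 35 mm; its lip hangs 5 mm over the foot's edge with a 4 mm gap above the foot. So even with the sliding jaw open, the bracket must be drawn about 10 mm in fixture +x before it can rise; dragged by the boss it may tip and jam, raised by 2 mm first it slides out freely
- jaw (a joint): opening of the sliding jaw, m: 0 closed (at the start), 0.030 fully open at its stop. Steel block 84 mm wide, fixture x 35.5..60 mm when closed, top at z 35 mm; its lip hangs 5 mm over the foot's +x edge. Slides in fixture +x against about 4 N of friction and stays where left. Until the lever is raised its nose blocks the jaw after 1.5 mm
- jaw_pin (a point): top centre of the jaw's upright pin: 12 mm thick, 45 mm tall, standing on the jaw from z 35 to 80 mm above the bench, at fixture x 50, y -32 mm when the jaw is closed; it moves with the jaw. Push it in fixture +x, from the bracket's side, to open the jaw. Beside it the bracket's web and boss end at about y -11 mm (the bracket may sit 7 mm off in y)
- pawl (a joint): angle of the locking lever, rad: starts between 0 and 0.08 (nose down behind the jaw, locked); 0.70 is its upper stop; the nose clears the jaw above about 0.40. Stiff (0.12 N m of friction): stays where it is left. Pressing its tail down raises the nose
- pawl_tail (a point): point on the upper face of the lever's tail, 38 mm from the pivot. The tail is a plate 24 mm wide, 47 mm long, 7 mm thick, sloping up in fixture +x from the pivot at 25 degrees when locked: this point is then at fixture x 136, z 55 mm; with the lever at its upper stop at x 141, z 29 mm. Pressing it down takes 3 to 5 N
- bracket: the finished bracket, primer-grey casting, 0.2 to 0.45 kg: foot 70 (x) x 60 (y) x 8 mm; web 10 mm thick in y, 52 mm wide at the foot, 32 at the top; above it a boss 30 mm across, 22 mm long, its axis along y, 79 mm above the underside; height 94 mm. Origin: centre of the foot's underside. Starts in the fixture, axes along the fixture's, z 15 mm. Can be gripped across the boss's ends (y)
- tray_a: the empty drying tray, fixed to the bench, left or right of the fixture: 150 (x) x 130 (y) mm outside, 20 mm tall, walls and floor 4 mm thick. Origin: centre of its underside; axes along its sides
- tray_b: the drying tray, the same as tray_a, that already holds done_bracket, on the other side of the fixture
- done_bracket: a second, identical bracket, already finished, standing in tray_b; same frame as bracket. Leave it alone
- spray_can: bystander: spray can 54 mm across, 170 mm tall, upright to the left (+y) of the fixture, about 135 mm from its middle line; origin at the centre of its underside
- mixing_cup: bystander: clear cup 72 mm across, 95 mm tall, on the right (-y) of the fixture, about 125 mm from its middle line; origin at the centre of its underside
- paint_tin: bystander: tin 84 mm across, 100 mm tall, behind tray_a; origin at the centre of its underside
- tape_roll: bystander: roll of masking tape lying flat, 96 mm across, 36 mm tall, behind tray_b; origin at the centre of its underside
- hardener: bystander: tin 64 mm across, 110 mm tall, at the far left of the bench; origin at the centre of its underside
- jar: bystander: jar 60 mm across, 75 mm tall, at the far right of the bench; origin at the centre of its underside
- stirrer: bystander: flat spatula 200 mm long lying on the bench near the robot, on its right
Not all that is in view belongs to the job. What is shaped like the bracket but pink or red is not meant.

How it is judged:
By the outcome, as a careful person would: the job done as asked, in the order asked, and still so for the second after the job is handed in, with the robot touching nothing.
It also fails if it takes over 59 s, if anything falls off the work surface, if the arm or the gripper's body presses on something with over 40 N, if the wrist force passes 120 N, or if a joint passes its speed limit or range.

## Working session

There is one attempt and no reset: what is moved stays moved. The work goes in short steps, each a Python script; the robot and the scene stay as the last script left them, time stands still between calls to the robot, and variables do not carry over. Pictures are saved under pics/ and viewed, at most 10 in all, crops included, and the job is handed in when it is done.

```bash
mkdir -p pics
python3 - <<'E'
from rig import *
import cv2,numpy as np
for n in("top","side"):
    p,d=camera(n); cv2.imwrite(f"pics/{n}0.png",p[:,:,::-1]); np.save(f"{n}_d.npy",d);np.save(f"{n}_p.npy",p)
    c=camera_params(n);print(n,c)
o=get_obs();print(o["t"],o["tcp_pos"],o["eef_rot"],o["gripper_width"])
E
```

```text
top {'camera_matrix': array([[448.72860248,   0.        , 324.16943886],
       [  0.        , 448.72860248, 231.87923877],
       [  0.        ,   0.        ,   1.        ]]), 'k1': -0.07412253712610345, 'origin': array([0.39657148, 0.01453824, 1.18029082]), 'rotation': array([ 0.08317483, -0.00446618, -1.55192473])}
side {'camera_matrix': array([[576.58796117,   0.        , 315.68537684],
       [  0.        , 576.58796117, 241.84056429],
       [  0.        ,   0.        ,   1.        ]]), 'k1': -0.18088750628328645, 'origin': array([0.46950125, 0.76652903, 0.93216922]), 'rotation': array([ 0.72311935, -0.00807802, -3.08342143])}
0.1 [0.15129326 0.60586648 0.24927595] [-3.13980297e+00 -2.58354694e-04  2.89677914e+00] 0.08555711092322474
```

View pics/top0.png

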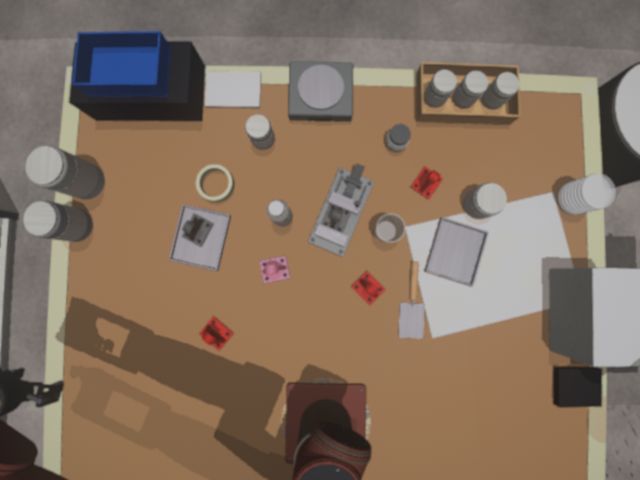

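View pics/side0.png

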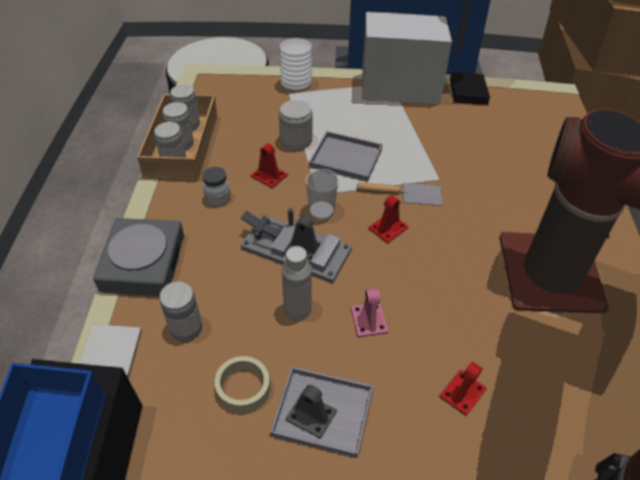

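The top view shows the fixture at about (340,212), the bracket boss near (335,215) and the lever tail at (356,172). The empty tray_a is at (457,251), and tray_b with the done bracket is at (200,237). Next I'll build point clouds and enlarge the fixture.

```bash
cat > h.py <<'E'
import numpy as np,cv2
from scipy.spatial.transform import Rotation as R
def cloud(par,d):
    K=par["camera_matrix"];k=par["k1"]
    v,u=np.mgrid[0:480,0:640].astype(float)
    uv=np.stack([u.ravel(),v.ravel()],1)[:,None]
    n=cv2.undistortPoints(uv,K,np.array([k,0,0,0,0.])).reshape(480,640,2)
    P=np.dstack([n[...,0]*d,-n[...,1]*d,-d])
    W=P@R.from_euler("xyz",par["rotation"]).as_matrix().T+par["origin"]
    W[d==0]=np.nan
    return W
def project(par,X):
    q=(np.atleast_2d(X)-par["origin"])@R.from_euler("xyz",par["rotation"]).as_matrix()
    q=q*[1,-1,-1]
    return cv2.projectPoints(q,np.zeros(3),np.zeros(3),par["camera_matrix"],np.array([par["k1"],0,0,0,0.]))[0][:,0]
E
python3 - <<'E'
from rig import *
from h import *
for n in("top","side"):
    W=cloud(camera_params(n),np.load(n+"_d.npy"));np.save(n+"_W.npy",W)
    w=W.reshape(-1,3);m=(abs(w[:,0]-.5)<.25)&(abs(w[:,1])<.35)&(w[:,2]<.03);b=w[m]
    t=b[abs(b[:,2])<.008]; print(n,"bench z",np.median(t[:,2]),t[:,2].std())
    # tray a floor/walls and fixture plate
    for name,px in (("fix",(340,212)),("tray_a",(457,251)),("tray_b",(200,237))):
        if n=="top": 
            c=W[px[1],px[0],:2]; print(name,W[px[1],px[0]])
W=np.load("top_W.npy");p=np.load("top_p.npy")
c=cv2.resize(p[150:265,290:410],None,fx=5,fy=5,interpolation=cv2.INTER_CUBIC)
z=np.nan_to_num(W[150:265,290:410,2]);zz=(np.clip(z/.12,0,1)*255).astype(np.uint8)
zz=cv2.applyColorMap(cv2.resize(zz,None,fx=2,fy=2,interpolation=0),cv2.COLORMAP_JET)
o=np.zeros((575,800,3),np.uint8);o[:,:560]=c[:575,20:580,::-1];o[:230,560:]=zz[:230,:240]
S=np.load("side_p.npy")[195:285,235:355];S=cv2.resize(S,(240,180))[:,:,::-1];o[300:480,560:]=S
cv2.imwrite("pics/crop.png",o)
E
```

```text
top bench z 0.0002510413424943181 0.0026145030998555104
fix [ 0.5351143  -0.0258592   0.10553429]
tray_a [ 0.45086118 -0.34126924  0.00227418]
tray_b [0.47430645 0.33637748 0.01213241]
side bench z 0.0007226852538297912 0.0022001037378486577
```

View pics/crop.png

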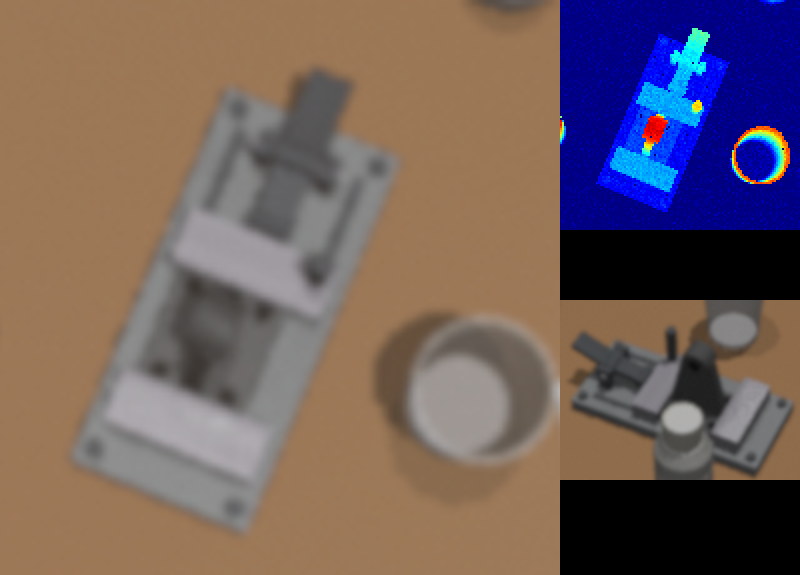

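The crop shows the plate with corners at about (230,90), (395,160), (245,530) and (75,455). It also shows the jaw, the pin at (315,270), the boss at (205,325) and the tail at (330,85), all with clean depth. I'll fit height-field models to the point clouds next.

```bash
cat > fit.py <<'E'
from h import *
from scipy.optimize import differential_evolution as DE
Ws=[np.load(n+"_W.npy").reshape(-1,3) for n in("top","side")]
def box(l,x0,x1,y0,y1): return (l[:,0]>x0)&(l[:,0]<x1)&(l[:,1]>y0)&(l[:,1]<y1)
def loc(p,w):
    c,s=np.cos(p[2]),np.sin(p[2]);d=w[:,:2]-p[:2]
    return np.stack([d@[c,s],d@[-s,c]],1)
def fx(l):
    z=np.zeros(len(l));z[box(l,-.085,.13,-.05,.05)]=.015
    z[box(l,-.06,-.035,-.042,.042)]=.035;z[box(l,-.04,-.03,-.042,.042)]=.035
    z[box(l,.0305,.06,-.042,.042)]=.035; z[box(l,.044,.056,-.038,-.026)]=.08
    z[box(l,-.03,.0305,-.04,.04)]=np.nan; z[box(l,.061,.16,-.025,.025)]=np.nan
    return z
def tr(l):
    z=np.zeros(len(l));z[box(l,-.075,.075,-.065,.065)]=.02;z[box(l,-.071,.071,-.061,.061)]=.004
    return z
def fit(w,model,b):
    def cost(p):
        e=np.abs(model(loc(p,w))-w[:,2]);return np.nansum(np.minimum(e,.012))/1
    r=DE(cost,b,seed=1,tol=1e-6,popsize=20);return r.x,r.fun
res={}
def near(w,c,r): return w[(np.hypot(*(w[:,:2]-c).T)<r)&np.isfinite(w[:,2])]
for i,n in enumerate(("top","side")):
    w=near(Ws[i],[.54,-.03],.16)
    p,f=fit(w,fx,[(.48,.6),(-.09,.03),(-.55,.55)]);print(n,"fix",p.round(4),f,len(w))
    l=loc(p,w);b=w[:,2]>.1
    m=b&(np.hypot(*l.T)<.04)
    print("  boss min/max/mean local",l[m].min(0),l[m].max(0),l[m].mean(0),w[m,2].max(),m.sum())
    t=box(l,.11,.165,-.02,.02)&(w[:,2]>.03);print("  tail",l[t].min(0),l[t].max(0),np.polyfit(l[t,0],w[t,2],1))
    j=box(l,.03,.075,-.02,.035)&(w[:,2]>.028)&(w[:,2]<.045);print("  jaw x",np.percentile(l[j,0],[2,98]))
    w=near(Ws[i],[.45,-.34],.12)
    print("  tray",*fit(w,tr,[(.4,.5),(-.4,-.28),(-.7,.7)]))
E
python3 fit.py
```

```text
top fix [ 0.5296 -0.0238 -0.3801] 28.263038020165197 11570
  boss min/max/mean local [-0.01482161 -0.00576351] [0.01422522 0.01649455] [-0.00110106  0.00510745] 0.11467541498436606 100
  tail [ 0.11023474 -0.0120802 ] [0.14557514 0.01896442] [ 0.42027065 -0.00470634]
  jaw x [0.03079137 0.07283078]
  tray [ 0.45026379 -0.33639046 -0.29079327] 18.856009860593012
side fix [ 0.5313 -0.0226 -0.3741] 40.752204159636776 12994
  boss min/max/mean local [-0.01762925 -0.00866172] [0.01220195 0.01848665] [-0.00320344  0.00694438] 0.11465148292500682 142
  tail [ 0.11044931 -0.01502164] [0.14654695 0.01768786] [ 3.90350706e-01 -6.72397331e-05]
  jaw x [0.03147812 0.07378866]
  tray [ 0.45182062 -0.33465388 -0.28790767] 19.128965184543894
```

```bash
cat >> h.py <<'E'
F=np.array([.5304,-.0232,-.377])
def fw(x,y,z,F=F):
    c,s=np.cos(F[2]),np.sin(F[2])
    return [F[0]+c*x-s*y,F[1]+s*x+c*y,z]
E
python3 - <<'E'
from rig import *
from h import *
for y in(F[2],F[2]+np.pi): 
    for P in (fw(.141,0,.2),fw(.0,.005,.2),[.45,-.335,.2]):print(y,np.round(solve_ik(P,[np.pi,0,y]),2))
grab(20)
rot=[np.pi,0,F[2]+np.pi]
q0=get_obs()["joints"]; print(np.round(q0,3))
movep(fw(.141,.001,.25),rot)
move_linear(fw(.141,.001,.09),vel=.15)
f0=np.array(get_obs()["force"])
hit=move_linear(fw(.142,.001,.035),vel=.03,threshold=14)
o=get_obs();print(hit,o["tcp_pos"],np.array(o["force"])-f0,o["t"],o["gripper_width"])
E
```

```text
-0.377 [-0.23  0.35  1.46 -0.    1.33  1.72]
-0.377 [-0.18  0.04  1.82 -0.    1.28  1.76]
-0.377 [-0.78  0.11  1.75 -0.    1.28  1.17]
2.7645926535897933 [-0.23  0.35  1.46  0.    1.33 -1.43]
2.7645926535897933 [-0.18  0.04  1.82  0.    1.28 -1.38]
2.7645926535897933 [-0.78  0.11  1.75  0.    1.28 -1.97]
[ 1.2    0.22   1.526  0.     1.395 -0.126]
True [ 0.66325545 -0.07461552  0.04907495] [-2.13229152  0.842901    6.6993544 ] 6.3583 -0.00018984304456389357
```

Run:
```python
from rig import *
from h import *
move_linear(fw(.143,.001,.16),vel=.2)
n="side";p,d=camera(n);par=camera_params(n)
W=cloud(par,d);w=W.reshape(-1,3);w=w[np.isfinite(w[:,2])]
c,s=np.cos(F[2]),np.sin(F[2]);l=(w[:,:2]-F[:2])@np.array([[c,-s],[s,c]])
t=(l[:,0]>.112)&(l[:,0]<.16)&(abs(l[:,1])<.012)&(w[:,2]>.02)&(w[:,2]<.08)
print(np.polyfit(l[t,0],w[t,2],1),l[t].max(0))
t=(l[:,0]>.062)&(l[:,0]<.09)&(abs(l[:,1])<.012)&(w[:,2]>.02)&(w[:,2]<.09);print("nose",np.polyfit(l[t,0],w[t,2],1))
cv2.imwrite("pics/s1.png",cv2.resize(p[180:300,220:380],None,fx=4,fy=4)[:,:,::-1])
print(get_obs()["t"])
```

```text
[-0.29612079  0.07183463] [0.15137423 0.01193966]
nose [-0.43713192  0.08736917]
7.1083
```

View pics/s1.png

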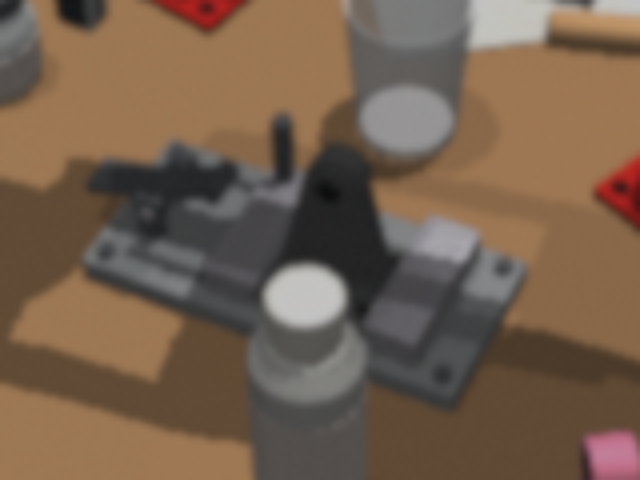

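The lever now slopes down to the left, with its tail at about (110,180). The fitted tail slope puts it at about 0.72 rad, which is its upper stop. I'll push the jaw next.

Run:
```python
from rig import *
from h import *
move_linear(fw(.143,.001,.18),vel=.2)
move_linear(fw(.022,-.035,.18),vel=.2)
print(move_linear(fw(.022,-.035,.068),vel=.1,threshold=10))
f0=np.array(get_obs()["force"])
hit=move_linear(fw(.075,-.035,.068),vel=.035,threshold=22)
o=get_obs();c,s=np.cos(F[2]),np.sin(F[2]);d=np.array(o["tcp_pos"][:2])-F[:2]
print(hit,"local",d@[c,s],d@[-s,c],np.array(o["force"])-f0,o["t"])
move_linear(fw(.05,-.035,.068),vel=.15)
move_linear(fw(.05,-.035,.19),vel=.2)
open_gripper()
for n in("side","top"):
    p,dd=camera(n);W=cloud(camera_params(n),dd);w=W.reshape(-1,3);w=w[np.isfinite(w[:,2])]
    l=(w[:,:2]-F[:2])@np.array([[c,-s],[s,c]])
    j=(l[:,0]>.03)&(l[:,0]<.11)&(l[:,1]<-.015)&(l[:,1]>-.026)&(w[:,2]>.028)&(w[:,2]<.045);print(n,"jaw x",np.percentile(l[j,0],[2,98]))
    m=(w[:,2]>.1)&(w[:,2]<.12)&(np.hypot(*l.T)<.035);print(" boss",l[m].min(0),l[m].max(0),m.sum())
    cv2.imwrite(f"pics/{n}2.png",p[:,:,::-1])
```

```text
False
True local 0.060137167293273064 -0.03487865931162443 [-0.8457897   0.38545204 -0.94484333] 10.4917
side jaw x [0.05944166 0.10758477]
 boss [-0.01488003 -0.00692669] [0.0133186  0.01919875] 138
top jaw x [0.05915051 0.06893333]
 boss [-0.01497236 -0.00646618] [0.01232303 0.00207959] 35
```

View pics/side2.png

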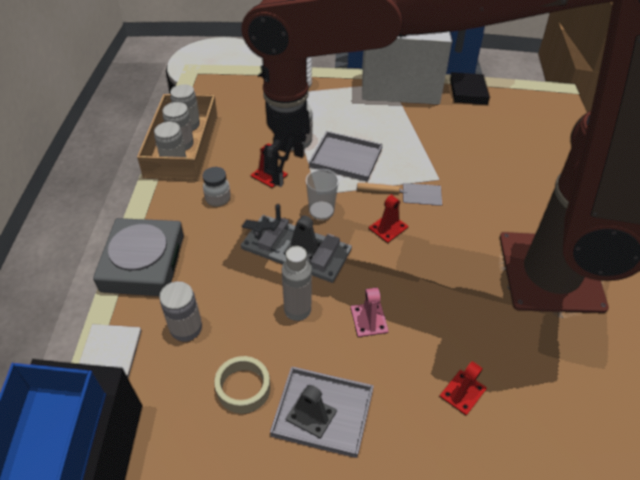

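The side view shows the jaw moved back, with the pin at about (278,213), and the bracket still in place at (303,235). The opening measures about 28–29 mm, so I'll push once more to confirm the stop.

Run:
```python
from rig import *
from h import *
c,s=np.cos(F[2]),np.sin(F[2])
def L():
    o=get_obs();d=np.array(o["tcp_pos"][:2])-F[:2];return np.round([d@[c,s],d@[-s,c],o["tcp_pos"][2],o["t"]],4)
grab(20)
move_linear(fw(.05,-.035,.068),vel=.2)
for th in (25,35):
    print(move_linear(fw(.08,-.035,.068),vel=.025,threshold=th),L(),get_obs()["force"])
move_linear(fw(.05,-.035,.068),vel=.15)
move_linear(fw(.05,-.035,.19),vel=.2)
open_gripper()
p,dd=camera("top");W=cloud(camera_params("top"),dd);w=W.reshape(-1,3);w=w[np.isfinite(w[:,2])]
l=(w[:,:2]-F[:2])@np.array([[c,-s],[s,c]])
j=(l[:,0]>.03)&(l[:,0]<.08)&(l[:,1]<-.015)&(l[:,1]>-.026)&(w[:,2]>.028)&(w[:,2]<.045);print("jaw x",np.percentile(l[j,0],[2,98]),L())
```

```text
True [ 0.0602 -0.0348  0.0671 14.5917] [-0.92834848  0.06123627 -0.40035583]
True [ 0.0601 -0.0348  0.0659 15.025 ] [-1.53015462  1.01898011  1.37753429]
jaw x [0.05959478 0.07244538] [ 0.05   -0.035   0.1901 16.8667]
```

The jaw is at its stop: both the 25 N and 35 N pushes ended at the same place. Now I'll grasp the bracket.

Run:
```python
from rig import *
from h import *
move_linear(fw(0,.0055,.19),vel=.15)
print(move_linear(fw(0,.0055,.092),vel=.1,threshold=8))
grab(50)
o=get_obs();print(o["gripper_width"],o["grip_force"],o["tcp_pos"],o["force"],o["moment"])
f0=np.array(o["force"])
print(move_linear(fw(0,.0055,.094),vel=.02));pause(.2)
o=get_obs();print(o["force"]-f0,o["tcp_pos"],o["t"])
print(move_linear(fw(.013,.0055,.0942),vel=.04,threshold=15))
o=get_obs();print(o["force"]-f0,o["tcp_pos"],fw(.013,.0055,.094))
p,d=camera("side");cv2.imwrite("pics/s3.png",cv2.resize(p[160:310,210:390],None,fx=4,fy=4)[:,:,::-1])
```

```text
False
0.021547592139042494 50.48147141933441 [ 0.53267107 -0.01797774  0.09223019] [0.01222138 0.72605718 1.37848346] [ 0.15824204 -0.04895247  0.00321719]
False
[-0.54919404 -1.06066801 -3.26006566] [ 0.53210851 -0.01809162  0.09369108] 19.625
False
[ 0.03513498 -1.06404372 -4.10365726] [ 0.54469602 -0.02297757  0.09413107] [np.float64(0.5445117822702565), np.float64(-0.02287197384727361), 0.094]
```

View pics/s3.png

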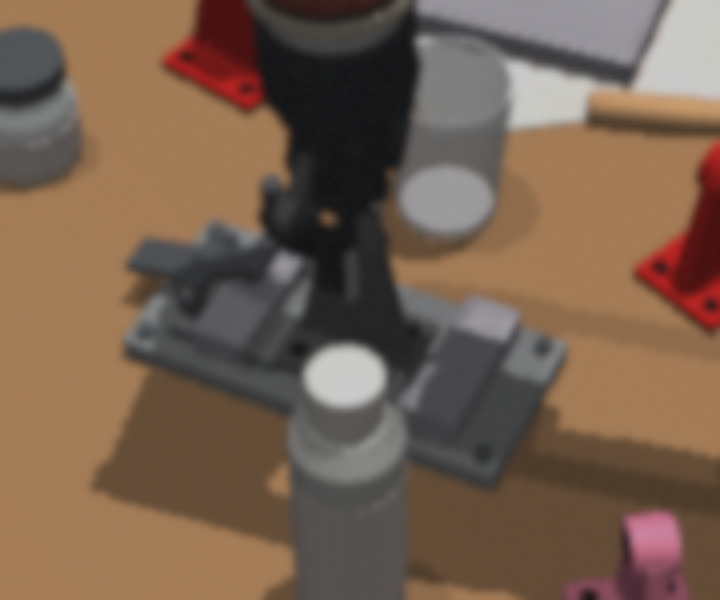

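The bracket slid free, with no drag and about 4 N of weight on the tool. The lever stays raised, with its tail at (155,255), and the jaw stays open. Now I'll lift it and carry it to the tray.

Run:
```python
from rig import *
from h import *
move_linear(fw(.013,.0055,.12),vel=.06)
move_linear(fw(.013,.0055,.24),vel=.15)
T=[.451,-.3355];r=[np.pi,0,-.289+np.pi]
move_linear(T+[.24],rot=r,vel=.18)
move_linear(T+[.105],vel=.12)
pause(.3)
o=get_obs();print(o["gripper_width"],o["force"],o["tcp_pos"],o["t"],o["eef_rot"])
p,d=camera("top");cv2.imwrite("pics/t4.png",cv2.resize(p[180:300,390:540],None,fx=4,fy=4)[:,:,::-1])
p,d=camera("side");cv2.imwrite("pics/s4.png",cv2.resize(p[60:220,250:450],None,fx=4,fy=3.7)[:,:,::-1])
```

```text
0.02164925498307934 [-0.21833855  0.45266847 -2.35367925] [ 0.45120492 -0.33568152  0.10548128] 25.225 [-3.14118173e+00  7.33276682e-04  2.85261864e+00]
```

View pics/s4.png

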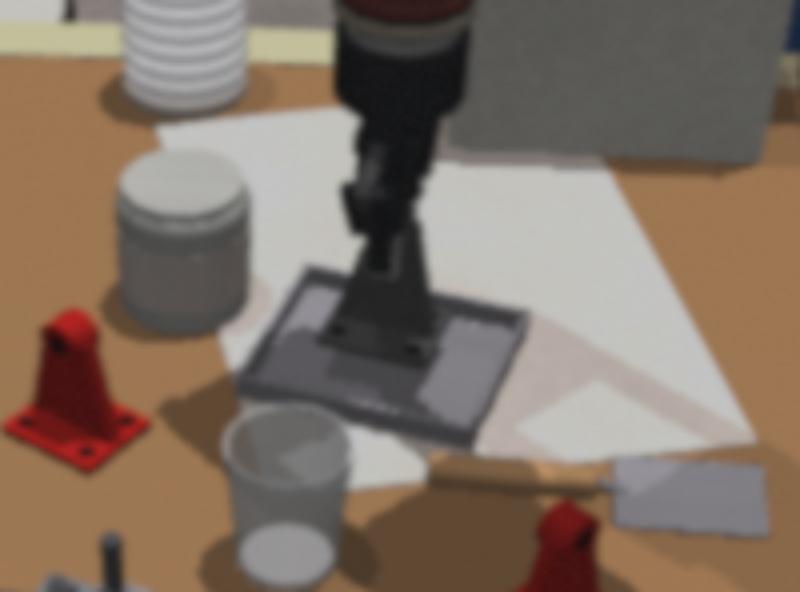

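The bracket hangs upright over the tray, with its foot edge running from (320,340) to (430,360), parallel to the tray wall. I'll lower it now.

Run:
```python
from rig import *
from h import *
T=[.451,-.3355]
move_linear(T+[.088],vel=.06); pause(.2)
f0=np.array(get_obs()["force"])
print(move_linear(T+[.0785],vel=.012,threshold=3))
o=get_obs();print(o["tcp_pos"],np.array(o["force"])-f0,np.array(o["moment"]));pause(.3)
grab(20);pause(.2)
open_gripper();pause(.2)
o=get_obs();z=o["tcp_pos"];print(o["gripper_width"])
move_linear([z[0],z[1],.13],vel=.06)
move_linear([z[0],z[1],.28],vel=.2)
movej([-1.3,-.1,1.6,0,1.5,-1.9])
c,s=np.cos(F[2]),np.sin(F[2])
for n in ("top","side"):
    p,d=camera(n);np.save(n+"5.npy",p);W=cloud(camera_params(n),d);w=W.reshape(-1,3);w=w[np.isfinite(w[:,2])]
    m=(np.hypot(w[:,0]-T[0],w[:,1]-T[1])<.05)&(w[:,2]>.08);print(n,w[m].mean(0),w[m,2].max())
    if n=="top":a=cv2.resize(p[140:300,300:540],(600,400))
    else:b=cv2.resize(p[100:300,220:460],(240,200))
o=np.zeros((600,600,3),np.uint8);o[:400]=a;o[400:,:240]=b;cv2.imwrite("pics/f.png",o[:,:,::-1])
print(get_obs()["t"],get_obs()["tcp_pos"])
```

```text
True
[ 0.45117301 -0.33551679  0.08219769] [0.23149449 0.33359551 7.45036751] [-0.04174391  0.00361508  0.00507727]
0.08550064410984477
top [ 0.45080806 -0.33470083  0.09314652] 0.10230067243910246
side [ 0.45180839 -0.33122808  0.09191555] 0.10328003099374938
31.2083 [ 0.22486297 -0.51145321  0.39428218]
```

View pics/f.png

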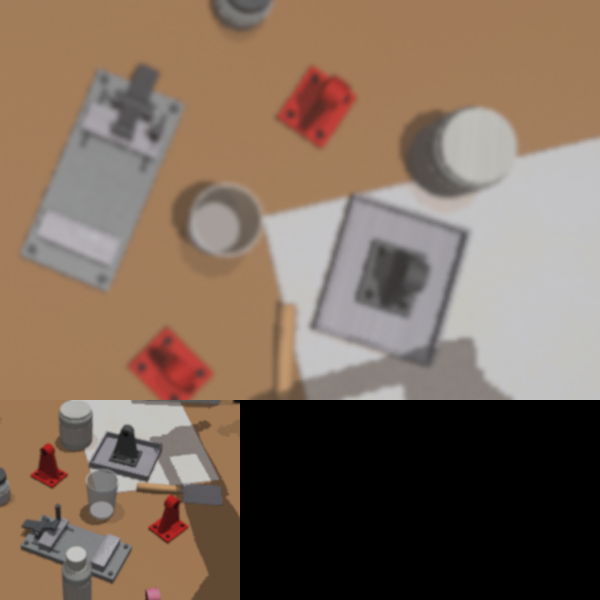

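The bracket stands upright and centred in tray_a at about (393,278). The jaw is open, the lever is raised, and the cup, tin and stirrer are where they were.

```bash
python3 -c "
from rig import *
print(close_job())"
```

```text
the job is handed in; nothing more can be done
None
```

The job is handed in at about 31 s on the robot's clock: the bracket stands upright in the empty tray, the jaw is open to its stop, the lever is raised to its stop, and nothing else in view looks disturbed.

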